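Turn the filter-cup holder over on its draining rack and seat the cup

ROBOT

A 6-joint arm with a two-finger parallel gripper is mounted at the origin on the work surface. World frame = base frame: x ahead of the robot, y to its left, z up, the work surface at z = 0. Lengths are in mm, angles in rad, forces in N, time in s.
With the tool pointing down it reaches from about 400 to 925 mm from the base axis. Payload 12.5 kg.
Tool frame: the origin (TCP) lies between the finger pads; the fingertips stand 11 mm ahead of it and the grasp point (between the pads) lies 8 mm behind it (env.tip_extent is the distance from the TCP to the fingertips, in mm); x points along the fingers, z is the direction in which the jaws open and shut, and the axes are right-handed (so a half turn about x gives the same grasp; the last joint's range is limited). The gripper opens to 95 mm and grips with 3 to 60 N. Pads are 20 mm wide; open, the fingers measure 119 mm over their backs; the gripper's body (75 mm by 180 mm) begins 59 mm behind the grasp point.
Start: joints at [-1.219, 0.491, 1.559, -0, 1.092, -0.106], TCP at [276.259, -560.648, 225.661] pointing down, gripper open.
Joint ranges: [-3.1, 3.1], [-0.84, 2.19], [0.05, 2.79], [-1.13, 4.28], [0.06, 2.93], [-2.69, 2.69]. Speed limits (rad/s): [2.22, 2.22, 2.79, 3.14, 3.14, 3.14].

INTERFACE

Orientations are given as [roll, pitch, yaw] about the fixed x, y, z axes, in that order (R = Rz(yaw) Ry(pitch) Rx(roll)).
In Python, from cell import status, imaging, env gives the robot as it stands. The module is installed in compiled form; this text tells all that it offers.
- The arm moves only by the tool apply_moves, never from a script. Its argument "increments" is a list of rows, each a list of 5 numbers: the closure, from 0 (fully open) to 1 (shut), then the shift along the tool's x, y, z in mm, then the turn about the tool's x in degrees. A call has 1 to 10 rows; each row shifts and turns the commanded pose from where the row before left it, along the tool's axes as they then stand; what a row does not reach is not made up. A row lasts 1/10 s, in which the tool goes at most 50 mm and 8.59 degrees, less where a joint would pass 70% of its speed; a pose out of reach is approached as far as the arm can. A call with a gripper value outside its range is refused whole. The fingers move at their own pace and stop on an object; the grip force is fixed at half the most. Time passes only in rows, so rows that do not move let the fingers close. It gives the time, the measured TCP pose, the force and the opening at its end, in the units of the state.
- status.state(): the state, without advancing time (a new reading comes with each control period).
- imaging.read_camera(name): name is "scene" or "side" or "wrist"; returns a dict with "pixels" (400x640x3 uint8, red, green, blue), "fovy" (degrees; the focal length in pixels is half the picture's height over the tangent of half this angle, whatever the lens; pixels are square), "cx", "cy" (the principal point, pixels), "R" (3x3) and "t" (3): a world point X has camera coordinates R X + t. Camera axes: x right, y down, z forward; pixel columns grow to the right and rows downward; lengths in mm; the calibration is good to about 2 mm. The wrist camera is an equidistant fisheye: a pixel r from the principal point sees the ray r / f radians off the axis. A picture is of the moment at which its call begins. There is no depth.
- env.job_done(): hands the job in, once; it reports no verdict.
The state is a dict: "t": time; "joints": joint angles; "qvel": joint speeds; "tau": joint torques, N m; "eef_pos": TCP position; "tcp_rot": TCP orientation; "ft_force": force on the tool from outside, world axes, zero at the start; "moment": the same for the moment, N m; "opening": opening from 0.0 (shut) to 1.0 (fully open).
Only numpy, scipy, OpenCV 4.12 (cv2) and the standard library are available. Lean on these libraries where they do the work, as an engineer would, in place of code of your own. Each camera call takes 0.05 s, during which the arm holds its last target. There are 200 camera calls.

TASK

The filter-cup holder plate is lying upside down (collar up) on the draining rack and is too wide to grasp flat: lever its free edge up against the rack's end wall, turn the plate over and lower it, without letting it drop, so that it lies flat and square on the slats again with its collar hanging down between them. Then stand the tapered filter cup upright in the plate's hole, fully home, and let go, leaving the other things on the bench where they are.

Things in the scene. Friction and masses are not known exactly. Their poses are not given: they have to be found in the camera images.
- rack_stop (a point): On the fixed steel draining rack: the corner between the slats' tops and the inner face of its end wall, midway along the wall, 40 mm above the bench. x points level into the wall (to the robot's left within 0.35 rad), y along the wall, z up. The wall is 150 mm wide, 10 mm thick and rises 38 mm above the slats.
- rack: The same rack, axes as rack_stop; origin on the bench, 80 mm before the wall's inner face. Two slats, 18 mm wide, centred at y = -45 and +45 mm, tops at z = 40 mm, run from the wall (x = 80 mm) to their free ends at x = -36 mm. The 72 mm gap between them is open down to a 3 mm sheet on the bench that ends at x = -64 mm.
- plate_mid (a point): Centre, half-way through the thickness, of the loose white plastic holder plate: 140 mm (x) by 120 mm (y) by 12 mm thick (z), 0.2 to 0.35 kg. A collar 55 mm across stands 12 mm out of its +z side. At the start +z points up, x is along the rack's x within 0.1 rad, and its far edge is 5 to 20 mm short of the wall: the near edge overhangs the slats' free ends by 29 to 44 mm.
- plate_hole (a point): Centre of the plate's hole at its flat face (-z side, underneath at the start, on top once turned over), axes as plate_mid. The round hole runs through plate and collar, 43 mm wide at this face, narrowing evenly to 32 mm at the collar's end, 24 mm deep.
- cup_mid (a point): Centre (half-way up) of the loose white ceramic filter cup, 62 mm tall, about 90 g, z up along its axis. Outside diameter 30 mm at the foot, 45 mm at 34 mm above the foot, 47 mm at the rim. It stands upright on the bench, left or right. Fully home in the turned-over plate its foot is about 28 mm below the plate's upper face, its centre about 3 mm above it.
- beaker: Bystander: glass beaker, 66 mm wide, 85 mm tall; origin at the centre of its foot. It may stand left or right, opposite the cup.
- amber: Bystander: amber bottle, 68 mm wide, 150 mm tall; origin at the centre of its foot.
- jar: Bystander: glass jar with black lid, 60 mm wide, 80 mm tall; origin at the centre of its foot.
- stopper: Bystander: cork stopper, 46 mm wide, 34 mm tall; origin at the centre of its foot.
- dish: Bystander: white evaporating dish, 90 mm wide, 25 mm tall; origin at the centre of its foot.
There are look-alikes about, which are no part of the job. Leave any green look-alike of the rack alone.

How it is judged (in metres and radians):
On the way, in this order (a step that is already met when the one before it is completed fails the run):
1. the plate has been levered up on edge, its lower edge in the corner of slats and wall (angle between plate_mid's own z axis and vertical between 0.6 and 1.4 rad and distance between plate_mid and rack_stop below 0.095 m), for 0.05 s.
2. the plate lies turned over on the slats, the cup not yet in it (angle between plate_mid's own z axis and vertical above 3.06 rad and z of plate_mid in the frame of rack_stop between 0.003 and 0.009 m and horizontal distance between cup_mid and plate_mid above 0.03 m), for 0.2 s.
At the end, for the whole second after the job is handed in: The plate rests flat (0.08 rad) on the slats, collar down, centre at most 115 mm from the wall and 20 mm off the rack's middle, square within 0.2 rad; the cup is upright (0.08 rad) in the hole, centred within 4 mm, its centre at most 7 mm above the plate's upper face; both at rest (angle between plate_mid's own z axis and vertical above 3.06 rad and z of plate_mid in the frame of rack_stop between 0.003 and 0.009 m and x of plate_mid in the frame of rack_stop above -0.115 m and y of plate_mid in the frame of rack_stop between -0.02 and 0.02 m and angle between the x axis of plate_mid and the x axis of rack_stop, either way round below 0.2 rad and horizontal distance between cup_mid and plate_mid below 0.004 m and z of cup_mid in the frame of plate_mid between -0.013 and -0.003 m and angle between cup_mid's own z axis and vertical below 0.08 rad and linear speed of each of plate, cup below 0.02 m/s); the robot touches nothing.
It fails at once if the plate dropped or slammed over (angular speed of plate above 8 rad/s).
It fails at once if a bystander was shoved (distance of any of beaker, amber, jar, stopper, dish from where it was at the start of the episode above 0.03 m).
It also fails if it takes over 72 s, if anything falls off the work surface, if the arm or the gripper's body presses on something with over 40 N, if the wrist force passes 120 N, or if a joint passes its speed limit or range.

## Working session

There is one attempt and no reset: what is moved stays moved. The work goes in short steps, Python scripts to look and compute and a tool call to move; the robot and the scene stay as the last step left them, time stands still between calls to the robot, and variables do not carry over. Pictures are saved under pics/ and viewed, about 8 in all and at most 12, crops included, and the job is handed in when it is done.

Besides the shell and the picture viewer there is one more tool, called in YAML: its name, and indented under it one key for each argument. apply_moves: Moves the arm, as the interface text tells. Its arguments: {"type":"object","properties":{"increments":{"type":"array"}},"required":["increments"]}

```bash
mkdir -p pics; cat > h.py <<'E'
from cell import status, imaging, env
import numpy as np, cv2
from scipy.spatial.transform import Rotation as Ro
def cam(n,f):
    c=imaging.read_camera(n); cv2.imwrite(f'pics/{f}.png',c['pixels'][:,:,::-1]); np.savez(f'pics/{f}.npz',**c); return c
def ray(c,u,v,fish=False):
    c=dict(c); f=200/np.tan(np.radians(float(c['fovy']))/2); d=np.array([u-c['cx'],v-c['cy']],float)
    if fish:
        r=np.hypot(*d); th=r/f; x=np.array([*(d/max(r,1e-9)*np.sin(th)),np.cos(th)])
    else: x=np.array([d[0]/f,d[1]/f,1])
    R=np.array(c['R']); o=-R.T@np.array(c['t']); return o,R.T@x
def atz(c,u,v,z,fish=False):
    o,d=ray(c,u,v,fish); return o+d*(z-o[2])/d[2]
def proj(c,X):
    f=200/np.tan(np.radians(float(c['fovy']))/2); p=np.array(c['R'])@np.array(X,float)+np.array(c['t']); return [round(float(f*p[0]/p[2]+c['cx'])),round(float(f*p[1]/p[2]+c['cy']))]
E
python3 - <<'E'
from h import *
a=cam('scene','s0');b=cam('side','d0');
print(status.state()); 
for c in(a,b): print(c['fovy'],c['cx'],c['cy'],-c['R'].T@c['t'],c['R'][2])
E
```

```text
{'t': 0.1, 'joints': array([-1.21858963e+00,  4.91515651e-01,  1.55937127e+00, -2.01608318e-05,
        1.09170193e+00, -1.05622894e-01]), 'qvel': array([ 0.00104163, -0.00254139, -0.0015205 , -0.00132481,  0.00109365,
        0.00044074]), 'tau': array([ 2.19434667e-03, -6.13621616e+01, -2.58606076e+01,  6.93634897e-02,
        4.70185268e-02, -3.55144266e-05]), 'eef_pos': array([ 276.18673761, -560.44701558,  225.11594319]), 'tcp_rot': array([3.05391779, 1.56979997, 1.94096035]), 'ft_force': array([ 0.69712973,  0.0945431 , -0.24859261]), 'moment': array([ 0.04373667,  0.02623966, -0.03102749]), 'opening': 1.0026248557054385}
48.448514625076136 320.886406992478 198.84942661566544 [ 916.13761218 -659.9628318  1029.3518014 ] [-0.32898103  0.54716966 -0.76966022]
49.18533626910614 314.506368825156 199.12121918256918 [ 975.52228649  898.46978457 1008.66471287] [-0.33306918 -0.61518975 -0.71456734]
```

View pics/s0.png

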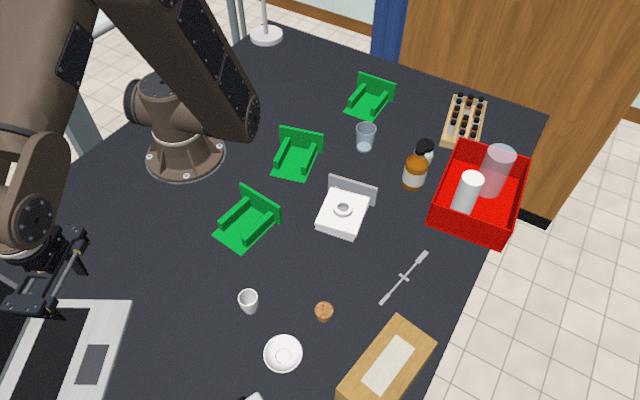

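View pics/d0.png

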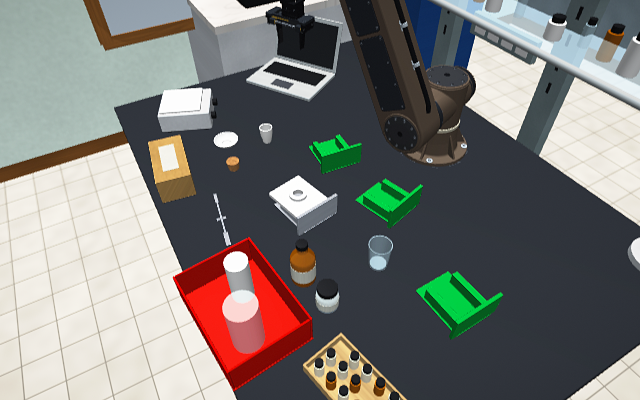

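The scene view shows the white rack and plate at about (343,208) with the wall on the far/left side. The cup is at (248,300), the stopper at (323,311), the dish at (283,353), the beaker at (365,137) and the amber/jar at (415,165). The side view shows the plate at (298,195) and the cup at (266,132). The three green racks are look-alikes.

```bash
python3 - <<'E'
from h import *
A=cv2.imread('pics/s0.png');B=cv2.imread('pics/d0.png')
def z(I,u,v,w,h,s): return cv2.resize(I[v:v+h,u:u+w],None,fx=s,fy=s,interpolation=cv2.INTER_CUBIC)
a=z(A,305,165,80,80,5);b=z(B,260,165,80,80,5)
c=z(A,225,275,80,40,5);d=z(B,235,110,80,40,5)
cv2.imwrite('pics/z0.png',np.vstack([np.hstack([a,b]),np.hstack([c,d])]))
E
```

```text
(no output)
```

View pics/z0.png

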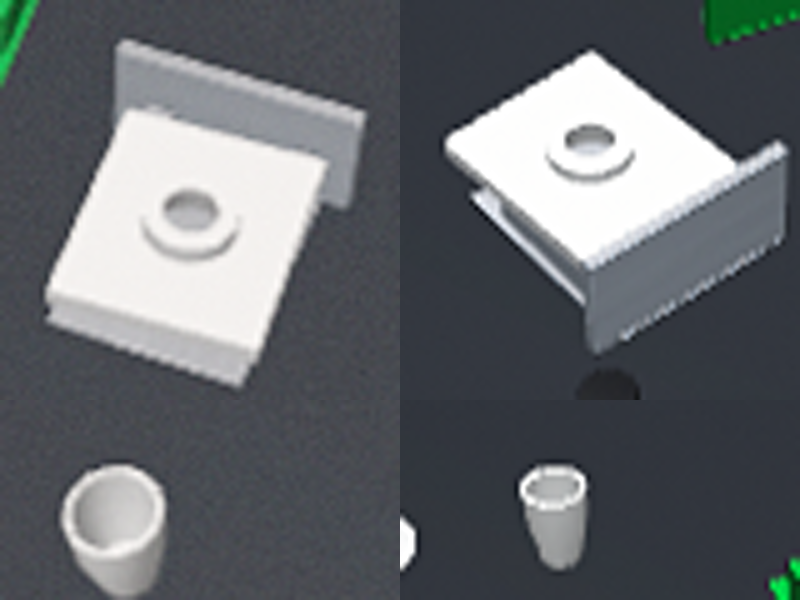

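```bash
python3 - <<'E'
from h import *
a=np.load('pics/s0.npz');b=np.load('pics/d0.npz')
S=lambda u,v,z:atz(a,305+u/5-.4,165+v/5-.4,z)[:2].round(1)
D=lambda u,v,z:atz(b,260+(u-400)/5-.4,165+v/5-.4,z)[:2].round(1)
print('S plate FL FR NR NL',S(132,110,52),S(326,160,52),S(250,352,52),S(48,298,52),'col',S(190,213,64))
print('S wall inner top',S(117,50,78),S(362,122,78))
print('D plate near corners',D(590,52,52),D(447,142,52),'col',D(590,146,64))
print('D wall outer top',D(592,270,78),D(786,152,78),'inner',D(588,258,78),D(776,142,78))
print('cup',atz(a,225+115/5-.4,275+112/5-.4,62)[:2],atz(b,235+154/5-.4,110+86/5-.4,62)[:2])
p=[atz(a,365,129,85),atz(a,424,144,80),atz(a,415,158,150),atz(a,323,306,34),atz(a,283,350,25)];print(np.round(p))
R=Ro.from_euler('xyz',status.state()['tcp_rot']).as_matrix();print(R.round(3))
E
```

```text
S plate FL FR NR NL [499.   90.2] [613.  116.7] [640.9 -24.2] [530.1 -51.3] col [570.5  32.7]
S wall inner top [478.9 105.5] [625.3 131.9]
D plate near corners [523.3 -48.1] [638.9 -19.8] col [568.8  39.2]
D wall outer top [620.7 141.3] [475.4 115.9] inner [618.4 132. ] [476.1 105.6]
cup [ 514.16960171 -324.12586232] [ 508.11988125 -326.38345892]
[[ 480.  331.   85.]
 [ 665.  373.   80.]
 [ 685.  231.  150.]
 [ 672. -237.   34.]
 [ 649. -374.   25.]]
[[-0.     0.897  0.442]
 [ 0.001  0.442 -0.897]
 [-1.     0.    -0.001]]
```

apply_moves:
  increments:
    - [0,0,0,0,-7.42]
    - [0,0,0,0,-7.42]
    - [0,0,0,0,-7.42]
    - [0,0,0,0,-7.42]
    - [0,0,0,0,-7.42]
    - [0,0,0,0,-7.42]
    - [0,0,0,0,-7.42]
    - [0,0,0,0,-7.42]
    - [0,0,0,0,-7.42]
    - [0,0,0,0,-7.42]

```text
t: 1.1
eef_pos: [276.2, -560.5, 225.3]
tcp_rot: [1.735, 1.57, 1.922]
ft_force: [-0.8, -0.3, -0.0]
opening: 0.999
```

apply_moves:
  increments:
    - [0,0,26.5,19.8,0]
    - [0,0,26.5,19.8,0]
    - [0,0,26.5,19.8,0]
    - [0,0,26.5,19.8,0]
    - [0,0,26.5,19.8,0]
    - [0,0,26.5,19.8,0]
    - [0,0,26.5,19.8,0]
    - [0,0,26.5,19.8,0]
    - [0,0,26.5,19.8,0]
    - [0,0,26.5,19.8,0]

```text
t: 2.1
eef_pos: [423.3, -262.9, 225.5]
tcp_rot: [2.41, 1.571, 2.592]
ft_force: [0.1, -0.1, 0.2]
opening: 1.003
```

apply_moves:
  increments:
    - [0,0,26.5,19.8,0]
    - [0,0,26.5,19.8,0]
    - [0,0,26.5,19.8,0]
    - [0,0,26.5,19.8,0]
    - [0,0,26.5,19.8,0]
    - [0,0,26.5,19.8,0]
    - [0,0,26.5,19.8,0]
    - [0,0,26.5,19.8,0]
    - [0,0,26.5,19.8,0]
    - [0,0,26.5,19.8,0]

```text
t: 3.1
eef_pos: [570.1, 33.7, 225.4]
tcp_rot: [3.109, 1.57, -2.992]
ft_force: [-0.1, -1.0, -0.2]
opening: 0.998
```

```bash
python3 - <<'E'
from h import *
c=cam('wrist','w0');print(c['fovy'],c['cx'],c['cy'],-c['R'].T@c['t'],c['R'].round(3))
s=status.state();print(s['t'],s['joints'].round(2),s['eef_pos'],s['ft_force']);R=Ro.from_euler('xyz',s['tcp_rot']).as_matrix();print(R.round(3))
E
```

```text
65.70646984690485 322.2390902726079 201.45249463559628 [555.88456069 112.55651644 385.97916464] [[ 0.983  0.181 -0.   ]
 [ 0.174 -0.942  0.286]
 [ 0.052 -0.281 -0.958]]
3.15 [-0.05  0.42  1.69  0.    1.03 -0.24] [571.67980059  36.91250142 225.33859696] [-1.26274225  2.18987871 -1.28696337]
[[ 0.001 -0.182  0.983]
 [ 0.001  0.983  0.182]
 [-1.     0.001  0.001]]
```

View pics/w0.png

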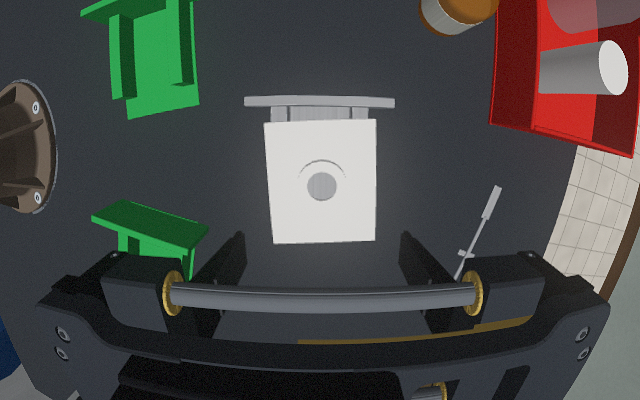

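```bash
python3 - <<'E'
from h import *
a=np.load('pics/w0.npz')
for u,v,z in [(264,124,52),(376,119,52),(375,241,52),(274,244,52),(322,186,64),(245,105.5,78),(394,106.5,78),(244,97,78),(394,98,78),(322,97,78),(322,105,78)]:
    print(u,v,atz(a,u,v,z,True)[:2].round(1))
E
```

```text
264 124 [496.1  89.1]
376 119 [613.9 116.2]
375 241 [644.4 -22.2]
274 244 [526.9 -47.8]
322 186 [569.8  35.1]
245 105.5 [478.4 106.6]
394 106.5 [624.8 132.3]
244 97 [476. 115.]
394 98 [623.1 140.7]
322 97 [552.9 126.9]
322 105 [554.3 119.1]
```

The wrist view shows the plate top (264..376, 119..244), the hole at (322,186) and the wall's inner top edge at row 106. All three views agree: the hole is at about (570,35), with a 17 mm gap to the wall.

apply_moves:
  increments:
    - [0,30,0,0,0]
    - [0,35,0,0,0]
    - [0,35,0,0,0]
    - [0,25,0,0,0]
    - [0,0,0,0,0]
    - [0,0,0,0,0]

```text
t: 3.75
eef_pos: [569.9, 32.2, 100.9]
tcp_rot: [3.057, 1.57, -3.044]
ft_force: [0.5, 0.7, 0.4]
opening: 1.003
```

apply_moves:
  increments:
    - [0,12,4.5,0.5,0]
    - [0,12,4,0,0]
    - [0,8,0,0,0]
    - [0,3,0,0,0]
    - [0.3,0,0,0,0]
    - [0.6,0,0,0,0]
    - [0.6,0,0,0,0]
    - [0.6,0,0,0,0]
    - [0.6,0,0,0,0]
    - [0.6,0,0,0,0]

```text
t: 4.75
eef_pos: [568.7, 40.7, 65.8]
tcp_rot: [-1.134, 1.571, -0.952]
ft_force: [-0.2, -0.7, 1.7]
opening: 0.576
```

apply_moves:
  increments:
    - [0.8,0,0,0,0]
    - [0.8,-0.5,4,0,0]
    - [0.8,0,5,0,0]
    - [0.8,0,4,0,0]
    - [0.8,0,2,0,0]
    - [0.8,0,0,0,0]

```text
t: 5.35
eef_pos: [565.2, 54.7, 65.9]
tcp_rot: [-2.656, 1.568, -2.474]
ft_force: [-3.5, -11.7, 0.1]
opening: 0.572
```

apply_moves:
  increments:
    - [0.8,0,1,0,0]
    - [0.8,0,1,0,0]
    - [0.8,0,0,0,0]

```text
t: 5.65
eef_pos: [564.2, 55.6, 65.9]
tcp_rot: [-2.681, 1.566, -2.499]
ft_force: [-6.5, -19.9, 1.3]
opening: 0.576
```

```bash
python3 - <<'E'
import numpy as np
t=np.radians(np.arange(0,91,5));x=70*(1-np.cos(t))+7.5*np.sin(t);z=70*np.sin(t)-19.5*(1-np.cos(t))
print(np.c_[np.arange(5,91,5),-np.diff(z),np.diff(x)].round(1).tolist())
E
```

```text
[[5.0, -6.0, 0.9], [10.0, -5.8, 1.4], [15.0, -5.6, 2.0], [20.0, -5.3, 2.5], [25.0, -5.0, 2.9], [30.0, -4.6, 3.4], [35.0, -4.2, 3.8], [40.0, -3.8, 4.2], [45.0, -3.4, 4.6], [50.0, -2.9, 4.9], [55.0, -2.4, 5.2], [60.0, -1.8, 5.5], [65.0, -1.3, 5.7], [70.0, -0.8, 5.9], [75.0, -0.2, 6.0], [80.0, 0.3, 6.1], [85.0, 0.9, 6.1], [90.0, 1.4, 6.1]]
```

apply_moves:
  increments:
    - [0.8,-3,0.4,0,0]
    - [0.8,-3,0.5,0,0]
    - [0.8,-3,0.7,0,0]
    - [0.8,-2.8,0.7,0,0]
    - [0.8,-2.8,1,0,0]
    - [0.8,-2.8,1,0,0]
    - [0.8,-5.3,2.5,0,0]
    - [0.8,-5,2.9,0,0]
    - [0.8,0,0,0,0]

```text
t: 6.55
eef_pos: [563.5, 67.1, 94.0]
tcp_rot: [-2.544, 1.57, -2.361]
ft_force: [-2.2, -3.7, -2.7]
opening: 0.572
```

```bash
python3 - <<'E'
from h import *
c=cam('scene','s1');d=cam('side','d1')
z=lambda I,u,v:cv2.resize(I[v:v+110,u:u+110,::-1],None,fx=3.6,fy=3.6,interpolation=cv2.INTER_CUBIC)
cv2.imwrite('pics/z1.png',np.hstack([z(c['pixels'],290,140),z(d['pixels'],245,140)]))
E
```

```text
(no output)
```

View pics/z1.png

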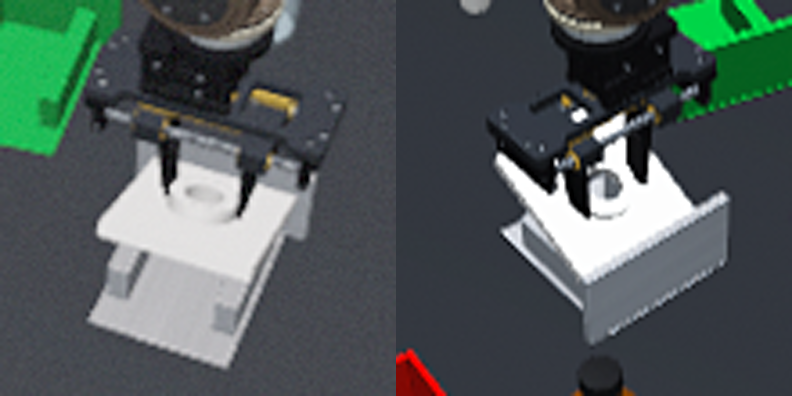

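Levering works: the near edge is up about 25°, and the far edge is against the wall. I'll continue the arc.

apply_moves:
  increments:
    - [0.8,-4.8,4,0,0]
    - [0.8,-4.2,4.2,0,0]
    - [0.8,-3.8,4.3,0,0]
    - [0.8,-3.4,4.6,0,0]
    - [0.8,-2.9,4.9,0,0]
    - [0.8,-2.4,5.2,0,0]
    - [0.8,-1.8,5.5,0,0]
    - [0.8,-1.3,5.7,0,0]
    - [0.8,-0.8,5.9,0,0]
    - [0.8,0,0,0,0]

```text
t: 7.65
eef_pos: [555.7, 111.4, 119.2]
tcp_rot: [0.771, 1.571, 0.954]
ft_force: [0.9, -2.3, -0.7]
opening: 0.568
```

```bash
cat > zz.py <<'E'
from h import *
import sys
n=sys.argv[1];u1,v1,u2,v2=map(int,sys.argv[2:6]);w=int(sys.argv[6]) if len(sys.argv)>6 else 110
c=cam('scene','s'+n);d=cam('side','d'+n)
z=lambda I,u,v:cv2.resize(I[v:v+w,u:u+w,::-1],(396,396),interpolation=cv2.INTER_CUBIC)
cv2.imwrite(f'pics/z{n}.png',np.hstack([z(c['pixels'],u1,v1),z(d['pixels'],u2,v2)]))
s=status.state();print(s['t'],s['eef_pos'],s['ft_force'],s['joints'].round(2))
E
python3 zz.py 2 290 140 245 140
```

```text
7.75 [555.8560556  110.82685318 119.09755135] [ 1.81474339 -1.39133787 -1.88779225] [ 0.08  0.54  1.81  0.    0.79 -0.1 ]
```

View pics/z2.png

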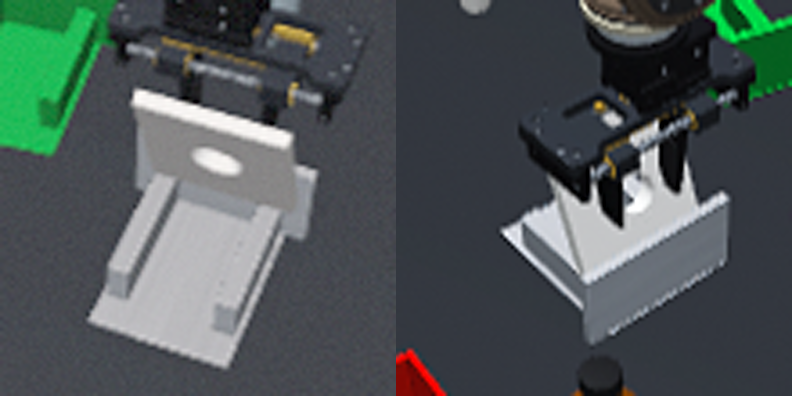

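The plate is now on edge at about 70°, with its lower edge in the corner.

apply_moves:
  increments:
    - [0.8,-0.2,5,0,0]
    - [0.8,0.2,5,0,0]
    - [0.8,0.4,4,0,0]
    - [0.8,0.6,4,0,0]
    - [0.8,0,0,0,0]

```text
t: 8.25
eef_pos: [552.4, 128.8, 118.1]
tcp_rot: [3.01, 1.571, -3.09]
ft_force: [0.4, -1.7, -2.3]
opening: 0.568
```

apply_moves:
  increments:
    - [0.8,0.5,3,0,0]
    - [0.8,0.5,2,0,0]
    - [0.8,0,1,0,0]
    - [0.8,0,0,0,0]

```text
t: 8.65
eef_pos: [551.5, 134.2, 117.1]
tcp_rot: [-2.671, 1.571, -2.488]
ft_force: [0.6, -1.0, -2.4]
opening: 0.565
```

apply_moves:
  increments:
    - [0.8,0,1,0,0]
    - [0.8,0,1,0,0]
    - [0.8,0,0,0,0]

```text
t: 8.95
eef_pos: [551.1, 136.2, 117.1]
tcp_rot: [-2.828, 1.571, -2.646]
ft_force: [0.0, -0.6, -3.1]
opening: 0.563
```

```bash
python3 zz.py 3 290 140 245 140
```

```text
9.05 [551.10738919 136.09518506 117.13125312] [-0.36635352 -2.43126025 -4.95160168] [ 0.13  0.54  1.81 -0.    0.79 -0.06]
```

View pics/z3.png

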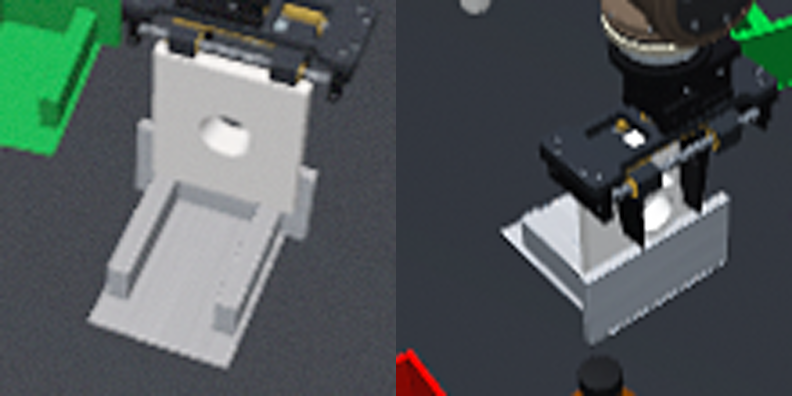

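```bash
python3 - <<'E'
from h import *
a=np.load('pics/s3.npz')
ex=np.array([-.178,.984]);ey=np.array([-.984,-.178]);o=np.array([550.5,119])
for u,v,z in [(153,45,180),(312,87,180),(152,176,40),(296,208,40)]:
    p=atz(a,290+u/3.6-.4,140+v/3.6-.4,z)[:2]-o; print(p@ex,p@ey)
I=cv2.imread('pics/s3.png')[140:230,320:400];cv2.imwrite('pics/z3b.png',cv2.resize(I,None,fx=7,fy=6.6,interpolation=cv2.INTER_CUBIC))
E
```

```text
-7.595506858042604 60.59451536922785
-5.072652418016118 -63.91189082210632
-15.244085783294375 54.3330380370516
-4.020962828133774 -65.48034351245097
```

View pics/z3b.png

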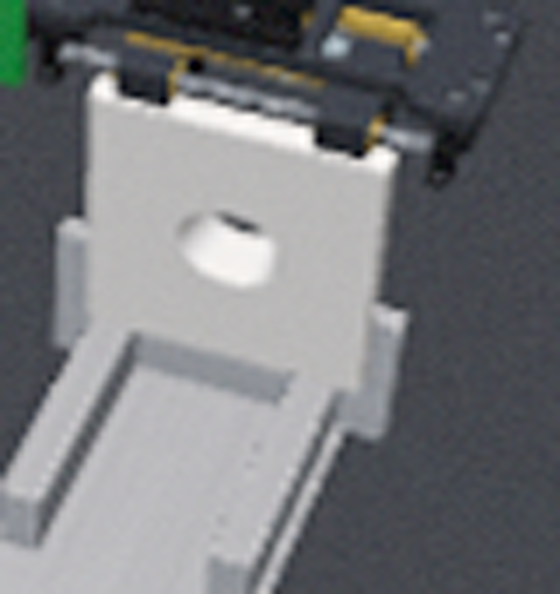

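```bash
python3 - <<'E'
from h import *
a=np.load('pics/s3.npz')
ex=np.array([-.178,.984]);ey=np.array([-.984,-.178]);o=np.array([550.5,119])
for u,v,z in [(92,98,180),(385,172,180),(135,332,40),(300,372,40),(340,382,40),(100,320,40)]:
    p=atz(a,320+u/7-.4,140+v/6.6-.4,z)[:2]-o; print((p@ex).round(1),(p@ey).round(1))
E
```

```text
-15.4 55.8
-13.4 -61.8
-12.7 33.1
-9.0 -38.6
-8.3 -55.7
-11.5 49.2
```

The plate stands vertical, flush with the wall. I'll release it, rise, turn and take its top edge.

apply_moves:
  increments:
    - [0.8,0,1,0,0]
    - [0.8,0.5,1,0,0]
    - [0.8,0,0,0,0]
    - [0.35,0,0,0,0]
    - [0.2,0,0,0,0]
    - [0.1,0,0,0,0]
    - [0.1,0,0,0,0]

```text
t: 9.75
eef_pos: [550.9, 138.2, 116.8]
tcp_rot: [-0.015, 1.571, 0.167]
ft_force: [-0.3, 0.2, -0.2]
opening: 0.845
```

```bash
python3 - <<'E'
from h import *
for n in('scene','side'):
    c=cam(n,n+'4'); o=np.load(f"pics/{n[0] if n=='scene' else 'd'}3.npz")
    d=np.abs(c['pixels'].astype(int)-o['pixels']).max(2)>40; print(n,d[140:230,300:400].sum() if n=='scene' else d[150:240,260:345].sum(), d.sum())
I=cv2.imread('pics/scene4.png')[140:230,310:400];J=cv2.imread('pics/side4.png')[140:230,265:355]
cv2.imwrite('pics/z4.png',cv2.resize(np.hstack([I,J]),None,fx=4.4,fy=4.4))
s=status.state();print(s['eef_pos'],s['ft_force'],s['opening'])
E
```

```text
scene 287 351
side 545 787
[550.83970309 138.14458792 116.74219927] [ 0.05126248 -0.83658492 -0.93668626] 0.8918327506106504
```

View pics/z4.png

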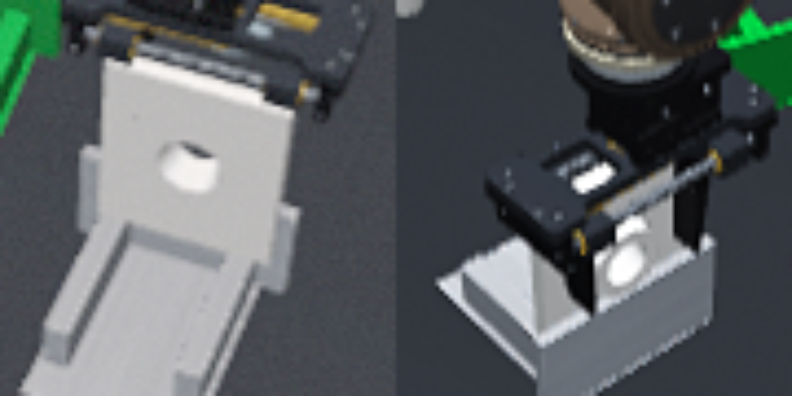

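apply_moves:
  increments:
    - [0,0,2,0,0]
    - [0,0,0,0,0]
    - [0,-10,2,0,0]
    - [0,-20,0,0,0]
    - [0,-25,0,0,0]
    - [0,-25,0,0,0]
    - [0,-10,0,0,0]
    - [0,0,0,0,0]

```text
t: 10.65
eef_pos: [550.5, 142.2, 208.1]
tcp_rot: [-0.079, 1.568, 0.103]
ft_force: [-0.4, 0.3, -1.3]
opening: 0.999
```

apply_moves:
  increments:
    - [0,0,-15,0,8]
    - [0,0,-10,0,8]
    - [0,0,0,0,8]
    - [0,0,0,0,8]
    - [0,0,0,0,8]
    - [0,0,0,0,8]
    - [0,0,0,0,8]
    - [0,0,0,0,8]
    - [0,0,0,0,8]
    - [0,0,0,0,8]

```text
t: 11.65
eef_pos: [552.7, 117.3, 205.3]
tcp_rot: [-1.8, 1.569, -3.02]
ft_force: [-0.5, 0.1, 0.6]
opening: 1.0
```

apply_moves:
  increments:
    - [0,0,0,0,5]
    - [0,0,0,0,5]
    - [0,0,0,0,0]
    - [0,0,0,0,0]

```text
t: 12.05
eef_pos: [552.9, 117.3, 205.9]
tcp_rot: [-1.578, 1.57, -2.964]
ft_force: [0.6, 0.0, -0.2]
opening: 0.998
```

```bash
python3 - <<'E'
from h import *
s=status.state();print(s['t'],s['eef_pos'],s['joints'].round(2));R=Ro.from_euler('xyz',s['tcp_rot']).as_matrix();print(R.round(3))
T=np.array([550.5-.178*-8-.984*-3.6,119+.984*-8-.178*-3.6,162]);print(T,R.T@(T-s['eef_pos']))
E
```

```text
12.05 [552.93809412 117.26001447 205.87170428] [ 0.09  0.43  1.73 -0.    0.98  1.48]
[[-0.001  0.983  0.184]
 [-0.     0.184 -0.983]
 [-1.    -0.001 -0.   ]]
[555.4664 111.7688 162.    ] [43.8697077   1.53428502  5.86233052]
```

apply_moves:
  increments:
    - [0,0,1.5,5.9,0]
    - [0,15,0,0,0]
    - [0,15,0,0,0]
    - [0,14,0,0,0]
    - [0.4,0,0,0,0]
    - [0.6,0,0,0,0]
    - [0.75,0,0,0,0]
    - [0.85,0,0,0,0]
    - [1,0,0,0,0]
    - [1,0,0,0,0]

```text
t: 13.05
eef_pos: [555.8, 111.8, 163.0]
tcp_rot: [1.314, 1.57, -0.075]
ft_force: [-0.0, -0.9, -0.4]
opening: 0.556
```

apply_moves:
  increments:
    - [1,0,0,0,0]
    - [1,0,0,0,0]
    - [1,0,0,0,0]

```text
t: 13.35
eef_pos: [555.8, 111.8, 162.7]
tcp_rot: [-0.268, 1.571, -1.657]
ft_force: [-0.4, 0.4, 0.6]
opening: 0.299
```

apply_moves:
  increments:
    - [1,0,0,0,0]
    - [1,0,0,0,0]
    - [1,0,0,0,0]
    - [1,0,0,0,0]

```text
t: 13.75
eef_pos: [555.8, 111.7, 162.7]
tcp_rot: [0.077, 1.571, -1.312]
ft_force: [0.4, -0.7, -0.6]
opening: 0.122
```

apply_moves:
  increments:
    - [1,-3,0,0,0]
    - [1,-8,0,1,0]
    - [1,-15,0,1,0]
    - [1,-15,0,0,0]
    - [1,-12,0,0,-2]
    - [1,0,0,0,-5]
    - [1,0,0,0,-8]
    - [1,0,0,0,-8]
    - [1,0,0,0,-8]
    - [1,0,0,0,-8]

```text
t: 14.75
eef_pos: [556.1, 109.8, 216.2]
tcp_rot: [0.449, 1.571, -0.253]
ft_force: [0.2, 0.4, -2.4]
opening: 0.127
```

apply_moves:
  increments:
    - [1,0,0,0,-8]
    - [1,0,0,0,-8]
    - [1,0,0,0,-8]
    - [1,0,0,0,-8]
    - [1,0,0,0,-8]
    - [1,0,0,0,-8]
    - [1,0,0,0,-8]
    - [1,0,0,0,-8]
    - [1,0,0,0,-8]
    - [1,0,0,0,-8]

```text
t: 15.75
eef_pos: [556.1, 109.8, 216.2]
tcp_rot: [-0.817, 1.571, -0.123]
ft_force: [0.7, -0.6, -2.4]
opening: 0.121
```

apply_moves:
  increments:
    - [1,0,0,0,-8]
    - [1,0,0,0,-8]
    - [1,0,0,0,-8]
    - [1,0,0,0,-8]
    - [1,0,0,0,-8]
    - [1,0,0,0,-8]
    - [1,0,0,0,-8]
    - [1,0,0,0,-5]
    - [1,0,0,0,0]
    - [1,0,0,0,0]

```text
t: 16.75
eef_pos: [556.1, 109.8, 216.1]
tcp_rot: [-1.849, 1.571, -0.099]
ft_force: [0.5, -0.9, -1.9]
opening: 0.126
```

```bash
python3 zz.py 5 290 130 250 130
python3 - <<'E'
from h import *
s=status.state();R=Ro.from_euler('xyz',s['tcp_rot']).as_matrix();print(R.round(3),s['opening'])
ex=np.array([-.178,.984]);ey=np.array([-.984,-.178]);o=np.array([550.5,119]);p=s['eef_pos'][:2]-o;print(p@ex,p@ey)
E
```

```text
16.85 [556.10160051 109.78491271 215.88201979] [ 0.9565644   0.26799676 -1.90678261] [ 0.08  0.42  1.72 -0.    1.01 -1.67]
[[ 0.    -0.984 -0.179]
 [-0.    -0.179  0.984]
 [-1.    -0.    -0.   ]] 0.12574251403437128
-10.064730785175067 -3.871689362488404
```

View pics/z5.png

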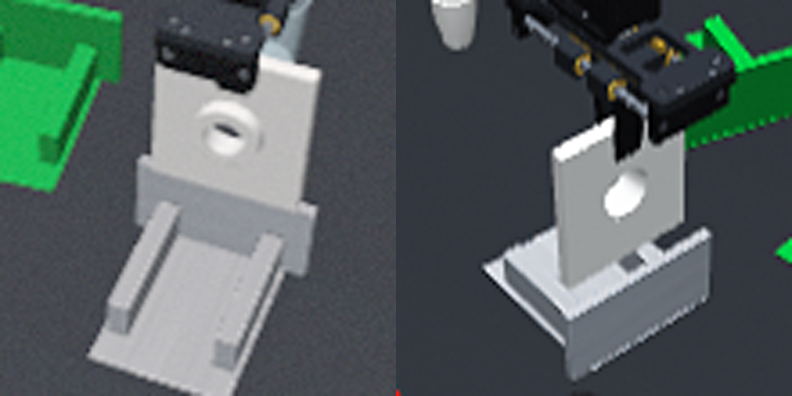

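apply_moves:
  increments:
    - [1,10,1,0,0]
    - [1,20,1.5,1,0]
    - [1,15,1,1,0]
    - [1,5,0,1,0]
    - [1,1.5,0,0,0]
    - [1,0,0,0,0]
    - [1,0,0,0,0]

```text
t: 17.55
eef_pos: [552.5, 112.1, 164.8]
tcp_rot: [-1.771, 1.57, -0.019]
ft_force: [0.5, -0.5, -1.8]
opening: 0.122
```

apply_moves:
  increments:
    - [1,1,0,0,0]
    - [1,0.5,0,0,0]
    - [1,0,0,0,0]

```text
t: 17.85
eef_pos: [552.2, 112.1, 162.8]
tcp_rot: [-2.005, 1.571, -0.252]
ft_force: [-0.4, -0.4, -2.4]
opening: 0.126
```

apply_moves:
  increments:
    - [1,0.6,0,0,0]
    - [1,0.6,0,0,0]
    - [1,0,0,0,0]

```text
t: 18.15
eef_pos: [552.3, 112.1, 162.7]
tcp_rot: [-1.805, 1.57, -0.052]
ft_force: [-3.8, -0.6, 9.9]
opening: 0.125
```

```bash
python3 - <<'E'
import numpy as np
pz,pc=162.7,-23.6
for f in [72,68,64,60,56,52,48,44,40,36,32,28,24,21,18,15,12,9,6,3]:
    r=np.radians(f);ov=np.interp(f,[0,18,30,50,73],[6,6,10,18,22]);c=28-12*np.sin(r)-140*np.cos(r);z=51+140*np.sin(r)-ov
    print(f,round(c,1),round(z,1),'rows',round(pz-z,1),round(c-pc,1));pz,pc=z,c
E
```

```text
72 -26.7 162.3 rows 0.4 -3.1
68 -35.6 159.7 rows 2.6 -8.9
64 -44.2 156.4 rows 3.3 -8.6
60 -52.4 152.5 rows 3.9 -8.2
56 -60.2 148.0 rows 4.5 -7.8
52 -67.6 143.0 rows 5.0 -7.4
48 -74.6 137.8 rows 5.1 -6.9
44 -81.0 132.7 rows 5.2 -6.4
40 -87.0 127.0 rows 5.7 -5.9
36 -92.3 120.9 rows 6.1 -5.4
32 -97.1 114.4 rows 6.5 -4.8
28 -101.2 107.4 rows 7.0 -4.2
24 -104.8 99.9 rows 7.4 -3.5
21 -107.0 94.2 rows 5.8 -2.2
18 -108.9 88.3 rows 5.9 -1.9
15 -110.3 81.2 rows 7.0 -1.5
12 -111.4 74.1 rows 7.1 -1.1
9 -112.2 66.9 rows 7.2 -0.7
6 -112.5 59.6 rows 7.3 -0.3
3 -112.4 52.3 rows 7.3 0.1
```

apply_moves:
  increments:
    - [0.74,0,0,0,0]
    - [0.74,0,0,0,0]
    - [0.74,0,0,-2,0]
    - [0.74,0,0,-3,0]
    - [0.74,0,0,-3,0]
    - [0.74,0,0,-3,0]
    - [0.74,0,0,-3,0]
    - [0.74,0,0,-2.5,0]
    - [0.74,0,0,0,0]

```text
t: 19.05
eef_pos: [555.2, 95.5, 161.5]
tcp_rot: [-3.005, 1.571, -1.253]
ft_force: [-0.4, -0.3, 1.0]
opening: 0.257
```

```bash
python3 zz.py 6 290 130 250 130
```

```text
19.15 [555.14328645  95.80676851 161.50981932] [-0.27901329 -0.01671409  0.32150229] [ 0.05  0.48  1.78 -0.    0.88 -1.7 ]
```

View pics/z6.png

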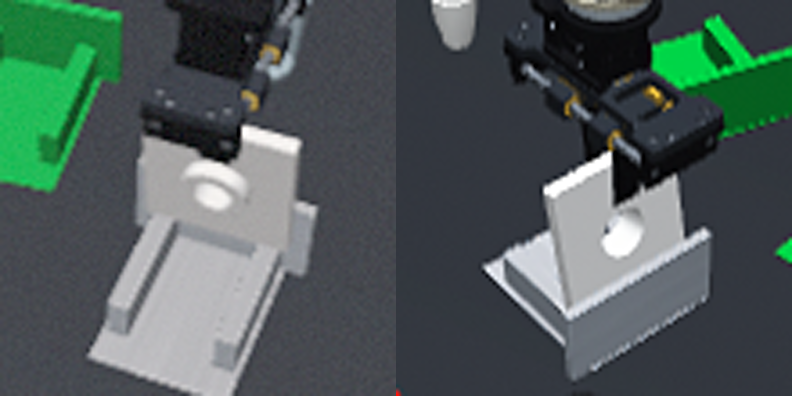

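The plate leans gently on the near finger. Now I lower it along the arc.

apply_moves:
  increments:
    - [0.6,0,0,0,0]
    - [0.5,0,0,0,0]
    - [0.41,0,0,0,0]
    - [0.41,0,0,0,0]
    - [0.41,0,0,-3,0]

```text
t: 19.65
eef_pos: [555.6, 93.1, 161.5]
tcp_rot: [2.767, 1.571, -1.763]
ft_force: [0.3, 0.2, 0.5]
opening: 0.579
```

apply_moves:
  increments:
    - [0.41,2,0,-8.5,0]
    - [0.41,3.3,0,-8.6,0]
    - [0.41,3.9,0,-8.2,0]
    - [0.41,4.5,0,-7.8,0]
    - [0.41,5,0,-7.4,0]
    - [0.41,5.1,0,-6.9,0]
    - [0.41,5.2,0,-6.4,0]
    - [0.41,0,0,0,0]

```text
t: 20.45
eef_pos: [565.4, 39.2, 131.7]
tcp_rot: [1.607, 1.57, -2.924]
ft_force: [0.8, -0.7, 0.8]
opening: 0.591
```

```bash
cat > edge.py <<'E'
from h import *
import sys
f=sys.argv[1]
ex=np.array([-.178,.984,0]);ey=np.array([-.984,-.178,0]);o=np.array([550.5,119,40.]);ez=np.array([0,0,1.])
c=cam('scene','e'+f);d=cam('side','f'+f)
s=status.state();p=s['eef_pos']-o;print('tcp rack',(p@ex).round(1),(p@ey).round(1),s['eef_pos'][2].round(1),s['ft_force'].round(1),s['opening'],s['t'])
# fit phi: white-mask overlap of predicted plate outline
def mask(I): 
    I=I.astype(int); return (I.min(2)>140)&(I.max(2)-I.min(2)<30)
best=[]
for ph in np.arange(-2,92,2):
    r=np.radians(ph);C=np.array([-12*np.sin(r),0]);u=np.array([-np.cos(r),np.sin(r)]);n=np.array([np.sin(r),np.cos(r)])
    sc=0
    for cc in(c,d):
        pts=[]
        for a in(0,140):
            for b in(0,12):
                for y in(-60,60):
                    q=C+a*u+b*n;pts.append(proj(cc,o+q[0]*ex+(y-0.5)*ey+q[1]*ez))
        m=np.zeros((400,640),np.uint8);cv2.fillConvexPoly(m,cv2.convexHull(np.array(pts,np.int32)),1)
        k=mask(cc['pixels']);x0,y0=(290,110) if cc is c else(240,120);W=slice(y0,y0+150),slice(x0,x0+120)
        sc+=(k[W]&(m[W]>0)).sum()/((k[W]|(m[W]>0)).sum())
    best.append((round(float(sc),3),int(ph)))
print(sorted(best)[-4:])
E
python3 edge.py 1
```

```text
tcp rack -80.5 -0.6 132.4 [ 0.5 -1.  -1.6] 0.5907701857136523 20.55
[(0.908, 8), (0.91, 2), (0.912, 0), (0.919, -2)]
```

```bash
python3 - <<'E'
import cv2,numpy as np
for f,u,v in(('e1',300,150),('f1',255,140)):
    g=cv2.cvtColor(cv2.imread(f'pics/{f}.png'),6)[v:v+100,u:u+100]
    g=cv2.resize(g,(66,40),interpolation=cv2.INTER_AREA)
    for r in g: print(''.join(' .:-=+*%@#'[min(9,int(x)//26)] for x in r))
    print('-----')
E
```

```text
+++==+++=::----:::......  ..........   ...:..--:::::::::::::::::::
+++++++=-:=-::::::.............   .. ....==..:::::::::::::::::::::
+=+++++-:-=:::::::.. .................:.:-:.::::::::::::::::::::::
++==++=::=-:::::::::... ...............:::::::::::::::::::::::::::
+=+++=::=-::::::::::.           .... .:-:..:::::::::::::::::::::::
++++=-:-=::::::::::::    .       ..  -=+=.::::::::::::::::::::::::
===+-:-=-:::::::::::. .          :...==-::::::::::::::::::::::::::
=---::=-::::::::::::.  .         ...-=-:::::::::::::::::::::::::::
=---:--:::::::::::::...      .   ..-=-::::::::::::::::::::::::::::
=----=:::::::::::::::::....   . ..:==:::::::::::::::::::::::::::::
=====-:::::::::::::::::::::::....:==-:::::::::::::::::::::::::::::
+=++-:::::::::::::::::::::::::::.:::::::::::::::::::::::::::::::::
+=+=::::::::::::--::::::::::::::::::=+=--:::::::::::::::::::::::::
:---::::::::::.:::--::::::::::::::::+**%%**==-::::::::::::::::::::
::::::::::::--......::::::--:::::-:=+++++***%%%*+=--::::::::::::::
::::::::::::=*:::.  .....:::::::--=+++++++++++***%%=::::::::::::::
::::::::::::::...       ....
[... 3571 characters left out ...]
==========--::::::::::::
::::::::::::::::::::=*+---=*@@%*==================-:::::::::::::::
::::::::::::::::::::::+*=--=*+==================::::::::::::::::::
::::::::::::::::::::::.-*+=-=================-::::::::::::::::::::
:::::::::::::::::::::::::-*==============+=:::::::::::::::::::::::
:::::::::::::::::::::::::::-============:.::::::::::::::::::::::::
::::::::::::::::::::::::::::=========-::::::::::::::::::::::::::::
::::::::::::::::::::::::::::-====+-:::::::::::::::::::::::::::::::
::::::::::::::::::::::::::::-==-::::::::::::::::::::::::::::::::::
::::::::::::::::::::::::::::::::::::::::::::::::::::::::::::::::::
:::::::::::::::::::::::::::::....:::::::::::::::::::::::::::::::::
-----
```

The plate is still on the finger at about 45°, as planned. I'll continue lowering.

apply_moves:
  increments:
    - [0.41,5.7,0,-5.9,0]
    - [0.41,6.1,0,-5.4,0]
    - [0.41,6.5,0,-4.8,0]
    - [0.41,7,0,-4.2,0]
    - [0.41,7.4,0,-3.5,0]
    - [0.41,5.8,0,-2.2,0]
    - [0.41,5.9,0,-1.9,0]
    - [0.41,0,0,0,0]

```text
t: 21.35
eef_pos: [570.1, 12.5, 87.2]
tcp_rot: [1.319, 1.57, 3.071]
ft_force: [0.3, -0.8, -0.9]
opening: 0.589
```

```bash
cat > asc.py <<'E'
from h import *
import sys
ex=np.array([-.178,.984,0]);ey=np.array([-.984,-.178,0]);o=np.array([550.5,119,40.])
s=status.state();p=s['eef_pos']-o;print('tcp rack',(p@ex).round(1),(p@ey).round(1),s['eef_pos'][2].round(1),s['ft_force'].round(1),s['opening'],s['t'])
f=sys.argv[1]
for n,u,v in(('scene',300,160),('side',255,150)):
    c=cam(n,n+f);g=cv2.cvtColor(c['pixels'],7)[v:v+80,u:u+90]
    g=cv2.resize(g,(90,40),interpolation=cv2.INTER_AREA)
    for r in g: print(''.join(' .:-=+*%@#'[min(9,int(x)//26)] for x in r).replace(':',' '))
    print('-----')
E
python3 asc.py 7
```

```text
tcp rack -108.3 -0.4 87.2 [ 0.3 -0.8 -0.9] 0.588790987271188 21.35
++=++++==-  ==-          .... ...  ....         -===-=---+*=                              
+=++++++-  -==               .... - ..         -------=*+=--=-                            
+++++++-  -==                                 ---==+**+=-      ..                         
====++=  -==               ....        ---=*****++++=- ...    ..                          
=-----   ==              ....  .... -=+++++++++===- ............                          
=-----  ==-             ....... . ....         ......  ...-=-.                            
=----- ==-             .........  .   .... ........   ...=+=-.                            
==----==-              ................ . .  .   .. .  . --- .                            
++++++==                 . ............................                                   
=+=+++=                   .. . .  ................. ..     .                              
+++++=                     .  .  .   .. .......... . -=- ...                              
---=--                     .   .
[... 5558 characters left out ...]
=-----=*@###@@@%*+==========================+            
                              .-*%+=----=+@@%@++-========================+=- .            
                                .-*%+=----=+==========================++- .               
                                  .-*%+=---========================+--.                   
                                    . +%+=-=====================+--.                      
                                      . +*-=================-=--.                         
                                          -==============++-                              
                                         .============+--..                               
-----
```

apply_moves:
  increments:
    - [0.41,3.5,0,-0.8,0]
    - [0.41,3.5,0,-0.7,0]
    - [0.41,3.5,0,-0.6,0]
    - [0.41,3.6,0,-0.5,0]
    - [0.41,3.6,0,-0.4,0]
    - [0.41,3.6,0,-0.3,0]
    - [0.41,3.6,0,-0.2,0]
    - [0.41,3.6,0,-0.1,0]
    - [0.41,0,0,0,0]

```text
t: 22.35
eef_pos: [570.9, 9.0, 59.1]
tcp_rot: [1.45, 1.57, -3.081]
ft_force: [-0.1, -1.4, -0.6]
opening: 0.59
```

```bash
python3 asc.py 8 | awk '/tcp/{print} /-----/{n++} n==1'
```

```text
tcp rack -111.9 -0.5 59.1 [-0.1 -1.4 -0.6] 0.5895326287740698 22.35
++==++++=- .-=- ....... . ..... .     --- ------    .. ====-                              
++++=+++-  -== -  ........... ..       --- ---     . ======-                              
+++=+++-  -==     ...... .. .. .... -   -- --      -=======-                              
====++= .-==        . - ....   .. . -   --  -    ==========-
```

apply_moves:
  increments:
    - [0.41,3,0,-0.3,0]
    - [0.41,3,0,-0.3,0]
    - [0.41,3,0,-0.3,0]
    - [0.41,2,0,-0.5,0]
    - [0.41,1,0,-0.5,0]
    - [0.41,0,0,-0.5,0]
    - [0.41,0,0,0,0]

```text
t: 23.15
eef_pos: [571.5, 6.7, 47.7]
tcp_rot: [2.061, 1.571, -2.469]
ft_force: [0.5, 0.3, -0.7]
opening: 0.591
```

```bash
python3 asc.py 9 
```

```text
tcp rack -114.2 -0.7 47.7 [ 0.5  0.3 -0.7] 0.5911703056407941 23.15
++=+++++=-        . . ..  .. --   --=- -----------      .                                 
==++=+++-  ---    .. ... ...        -----------       . -==-                              
++++==+-  -== - .... . .... .        ----------     ..-====-                              
=====+=  -==     ...... . .... . ..   --- ----    . -=====--                              
=-----   ==        ..... ..  . ....    --- --    .-======-                                
=-----  ==-        ..   .....  ... --   -  -    -========+=                               
=----- ==-             ..... . ... ..      -  . =====--=++-                               
===---==-               ......   .....       . -==----+*+---                              
+++++=+=                    ...- ...        ----- -=+++-     ..                           
=+++=+=                   .              -=-===+**++=- .    ..                            
+++++=                   .. ...   -----==+****++==- .. ..... .                            
---=-                   ..... .
[... 5559 characters left out ...]
=--=+*@#####@@@%*+==========================+            
                              .-*%+=--==+%@@%@++-========================+=- .            
                                .-*%+=--=-=+==========================++- .               
                                  .-*%+=---========================+--..                  
                                    . +%*=-=====================+--.                      
                                      . +*-=================-=--.                         
                                          -==============++= .                            
                                         .============+--..                               
-----
```

```bash
python3 - <<'E'
from h import *
d=np.load('pics/side9.npz')
ex=np.array([-.178,.984,0]);ey=np.array([-.984,-.178,0]);o=np.array([550.5,119,40.]);ez=np.array([0,0,1.])
for ph in(0,4,8,12):
    r=np.radians(ph);u=-np.cos(r)*ex+np.sin(r)*ez;n=np.sin(r)*ex+np.cos(r)*ez;C=o-12*np.sin(r)*ex
    print(ph,[proj(d,C+140*u+b*n+(y-.5)*ey) for y in(-60,60) for b in(0,12)])
E
```

```text
0 [[272, 198], [272, 195], [302, 180], [302, 178]]
4 [[272, 195], [272, 193], [302, 178], [302, 176]]
8 [[272, 193], [272, 191], [302, 176], [302, 173]]
12 [[271, 191], [272, 189], [302, 174], [302, 172]]
```

apply_moves:
  increments:
    - [0.39,0,0,0,0]
    - [0.37,0,0,0,0]
    - [0.37,0,0,0,0]
    - [0.37,0,0,0,0]

```text
t: 23.65
eef_pos: [571.6, 6.7, 47.7]
tcp_rot: [-2.292, 1.571, -0.539]
ft_force: [0.4, -1.3, -0.5]
opening: 0.627
```

apply_moves:
  increments:
    - [0.37,-5,0,0,0]
    - [0.37,-10,0,0,0]
    - [0.37,-25,0,0,0]
    - [0.2,-35,0,0,0]
    - [0,-45,0,0,0]
    - [0,-40,0,0,0]
    - [0,-20,0,0,0]
    - [0,0,0,0,0]

```text
t: 24.45
eef_pos: [572.4, 6.6, 231.6]
tcp_rot: [-1.869, 1.564, -0.116]
ft_force: [-0.8, -0.9, -0.1]
opening: 0.973
```

```bash
python3 - <<'E'
from h import *
s=status.state();print(s['t'],s['eef_pos'],s['ft_force'],s['joints'].round(2))
for n in('scene','side','wrist'): cam(n,n+'10')
a=cv2.imread('pics/scene10.png')[150:250,295:395];b=cv2.imread('pics/side10.png')[150:250,255:355]
w=cv2.imread('pics/wrist10.png')
t=np.hstack([cv2.resize(x,(400,300 if 0 else 400),interpolation=cv2.INTER_CUBIC) for x in(a,b)])
x=cv2.resize(w[60:260,120:520],(400,200));y=cv2.resize(cv2.imread('pics/scene10.png')[270:320,210:310],(400,200))
cv2.imwrite('pics/z10.png',np.vstack([t,np.hstack([x,y])]))
E
```

```text
24.45 [572.43815504   6.64077884 231.6049306 ] [-0.75639799 -0.86546072 -0.10644913] [-0.1   0.41  1.69 -0.    1.04 -1.86]
```

View pics/z10.png

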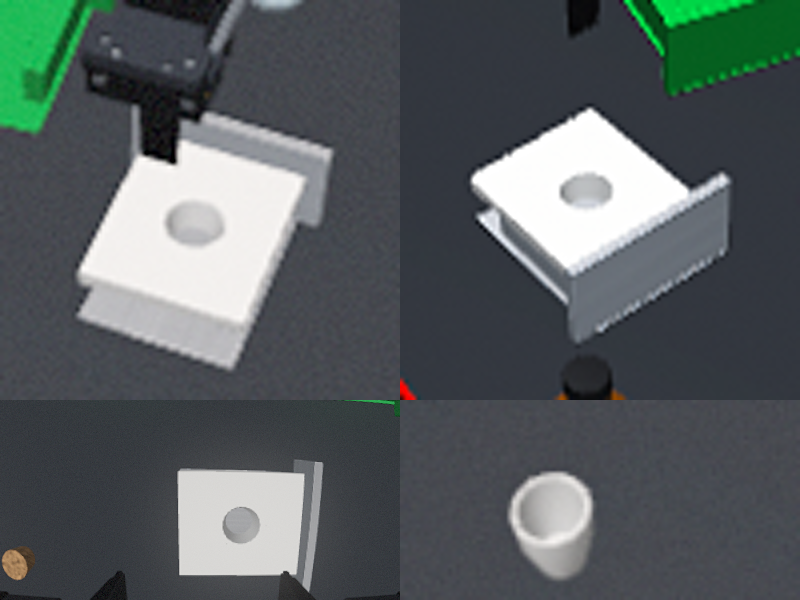

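The plate lies flat and square, collar down, with the hole clear. Next I measure the hole and cup by ellipse fits.

```bash
cat > meas.py <<'E'
from h import *
def hole(c,u,v,z,fish=False,r=25):
    g=cv2.cvtColor(c['pixels'],7)[v-r:v+r,u-r:u+r]; g=cv2.resize(g,None,fx=8,fy=8,interpolation=cv2.INTER_CUBIC)
    w=np.percentile(g,90); m=(g<w*.9).astype(np.uint8)
    n,l,st,ce=cv2.connectedComponentsWithStats(m); k=l[r*8,r*8]; 
    cs,_=cv2.findContours((l==k).astype(np.uint8),0,1); e=cv2.fitEllipse(cv2.convexHull(max(cs,key=cv2.contourArea)))
    p=(np.array(e[0])+.5)/8-.5+[u-r,v-r]; print(k,p.round(1),np.array(e[1]).round()/8,atz(c,*p,z,fish)[:2].round(1))
def cup(c,u,v,z,r=22):
    # rim ellipse: upper envelope of the bright blob
    g=cv2.cvtColor(c['pixels'],7)[v-r:v+r,u-r:u+r]; g=cv2.resize(g,None,fx=8,fy=8,interpolation=cv2.INTER_CUBIC)
    m=(g>105).astype(np.uint8); cs,_=cv2.findContours(m,0,1); h=max(cs,key=cv2.contourArea)[:,0].astype(float); h=(h+.5)/8-.5+[u-r,v-r]
    # fit cone silhouette: minimise mismatch of projected outline
    from scipy.optimize import minimize
    dt=lambda P:0
    M=np.zeros((r*16,r*16),np.uint8);cv2.drawContours(M,[max(cs,key=cv2.contourArea)],-1,1,-1)
    f=200/np.tan(np.radians(float(c['fovy']))/2);t=np.linspace(0,2*np.pi,40)
    def cost(xy):
        pts=[]
        for d,hh in((30,0),(45,34),(47,62)):
            X=np.c_[xy[0]+d/2*np.cos(t),xy[1]+d/2*np.sin(t),np.full(40,hh)]@c['R'].T+c['t'];pts.append(np.c_[f*X[:,0]/X[:,2]+c['cx'],f*X[:,1]/X[:,2]+c['cy']])
        P=((np.vstack(pts)-[u-r,v-r]+.5)*8-.5).round().astype(np.int32);Q=np.zeros_like(M);cv2.fillConvexPoly(Q,cv2.convexHull(P),1)
        return (Q!=M).sum()
    x0=atz(c,u,v,31)[:2];R=minimize(cost,x0,method='Nelder-Mead',options=dict(initial_simplex=[x0,x0+[8,0],x0+[0,8]]));print('cup',R.x.round(1),R.fun,M.sum())
if __name__=='__main__':
    import sys
    a,b,w=[dict(np.load(f'pics/{n}10.npz')) for n in('scene','side','wrist')]
    hole(a,343,205,52);hole(b,301,197,52);hole(w,361,184,52,True)
    cup(a,248,301,62);cup(b,266,133,62)
E
python3 meas.py
```

```text
2 [343.1 205.6] [11.375 15.375] [564.5  47.1]
2 [301.1 197.3] [ 9.125 14.   ] [561.3  47. ]
1 [360.6 184.7] [37.125 38.625] [563.8  48.5]
cup [ 511.7 -324.2] 1718.0 28208
cup [ 508.3 -329.5] 740.0 13770
```

apply_moves:
  increments:
    - [0,0,0,0,8]
    - [0,0,0,0,8]
    - [0,0,0,0,8]
    - [0,0,0,0,8]
    - [0,0,0,0,8]
    - [0,0,0,0,8]
    - [0,0,0,0,8]
    - [0,0,0,0,8]
    - [0,0,0,0,8]
    - [0,0,0,0,8]

```text
t: 25.6
eef_pos: [571.1, 6.7, 226.1]
tcp_rot: [2.724, 1.568, 3.075]
ft_force: [-0.4, 0.5, 0.3]
opening: 1.001
```

apply_moves:
  increments:
    - [0,0,0,0,5]
    - [0,0,-15,-6,5]
    - [0,0,-32,-12,0]
    - [0,0,-40,-15,0]
    - [0,0,-45,-17,0]
    - [0,0,-45,-17,0]
    - [0,0,-45,-17,0]
    - [0,0,-40,-15,0]
    - [0,0,-35,-13,0]
    - [0,0,-20.5,-8.8,0]

```text
t: 26.6
eef_pos: [510.5, -330.1, 225.9]
tcp_rot: [2.374, 1.568, 2.554]
ft_force: [0.3, 1.8, -0.3]
opening: 0.999
```

apply_moves:
  increments:
    - [0,20,0,0,0]
    - [0,20,0,0,0]
    - [0,10,0,0,0]
    - [0,0,0,0,0]
    - [0,0,0,0,0]

```text
t: 27.1
eef_pos: [511.8, -327.6, 177.7]
tcp_rot: [2.329, 1.57, 2.511]
ft_force: [0.5, 0.4, -0.0]
opening: 1.002
```

```bash
python3 - <<'E'
from h import *
s=status.state();R=Ro.from_euler('xyz',s['tcp_rot']).as_matrix();print(s['t'],s['eef_pos'],R.round(3),s['joints'].round(2))
c=cam('wrist','w11');f=200/np.tan(np.radians(c['fovy'])/2)
def pf(X):
    p=c['R']@X+c['t'];th=np.arctan2(np.hypot(p[0],p[1]),p[2]);q=p[:2]/np.hypot(p[0],p[1])*th*f;return q+[c['cx'],c['cy']]
p=pf(np.array([510,-327,62]));print(p);u,v=p.round().astype(int)
g=cv2.cvtColor(c['pixels'],7)[v-50:v+50,u-50:u+50];g=cv2.resize(g,(80,44),interpolation=cv2.INTER_AREA)
for r in g: print(''.join(' .:-=+*%@#'[min(9,int(x)//26)] for x in r).replace(':',' '))
E
```

```text
27.1 [ 511.7925841  -327.55449528  177.6686074 ] [[-0.    -0.181  0.983]
 [ 0.     0.983  0.181]
 [-1.     0.    -0.   ]] [-0.68  0.52  1.66 -0.    0.97 -0.86]
[320.1632392 198.3503253]
------------------------------==---=----==---=---=--==--==-=--=-----------------
---------------------------------=----==-==-==========--==-==-=---------=-------
---------------------=----=--=====-=-==================--===--===---------------
----------------------=-----==--=-===============-===============--=---=--------
--------------------=-=-===-========================================------------
-----------------------=-============================================-=-=--=----
--------------------=---============================================-===----=---
------------------=======================================================-====--
----------------=-=-====================+++++++=============================-=--
-----------=-=-==-=-==============+++*************++========================--=-
--------------====-=============+***%%@@#######@@%%**+====================-=====
--------------=========
[... 1949 characters left out ...]
====================================================
---------------------------==-==================================================
--------------------=--=------=---=========================-=====-==============
--------------------------==-=-=======-===============-================-=====--=
-----------------------=---------===-======-=-=============--======-===-==--=-==
---------------------------=-------------==-=---=--====-===----=-=-=-=--=------=
---------------------------------------=---==-===---===-----====-=--==----======
------------------------------------------=---=-=----=------==-=----==-=--=--==-
------------------------------------------------=--=----=-----=----=------------
```

```bash
python3 - <<'E'
from h import *
c=dict(np.load('pics/w11.npz'));I=cv2.cvtColor(c['pixels'],7)
m=(I[140:250,265:385]>140).astype(np.uint8);cs,_=cv2.findContours(m,0,1);h=max(cs,key=cv2.contourArea);(p,ax,an)=cv2.fitEllipse(cv2.convexHull(h));p=np.array(p)+[265,140]
q=atz(c,*p,62,True);print(p,ax,q)
s=status.state();R=Ro.from_euler('xyz',s['tcp_rot']).as_matrix();print(R.T@(q-s['eef_pos']))
E
```

```text
[323.39969254 194.28217697] (51.73483657836914, 53.917484283447266) [ 512.23887125 -322.60677628   62.        ]
[116.15357495   4.98680217   1.17885558]
```

apply_moves:
  increments:
    - [0,20,1.5,0.3,0]
    - [0,30,2,0,0]
    - [0,35,0,0,0]
    - [0,25,0,0,0]
    - [0,14,0,0,0]
    - [0,4.7,0,0,0]
    - [0.3,0,0,0,0]
    - [0.5,0,0,0,0]
    - [0.7,0,0,0,0]
    - [0.7,0,0,0,0]

```text
t: 28.15
eef_pos: [511.6, -324.4, 49.8]
tcp_rot: [-0.886, 1.569, -0.704]
ft_force: [0.3, -0.2, -0.4]
opening: 0.722
```

apply_moves:
  increments:
    - [0.8,0,0,0,0]
    - [0.8,0,0,0,0]
    - [0.8,0,0,0,0]

```text
t: 28.45
eef_pos: [511.3, -324.2, 49.1]
tcp_rot: [-0.844, 1.57, -0.662]
ft_force: [0.5, 0.4, 1.0]
opening: 0.475
```

apply_moves:
  increments:
    - [0.8,-5,0,0,0]
    - [0.8,-15,0,0,0]
    - [0.8,-25,0,0,0]
    - [0.8,-25,15,5,0]
    - [0.8,-15,25,8,0]
    - [0.8,0,35,12,0]
    - [0.8,0,40,13,0]
    - [0.8,0,40,13,0]
    - [0.8,0,40,14,0]
    - [0.8,0,40,13,0]

```text
t: 29.45
eef_pos: [545.6, -77.4, 135.2]
tcp_rot: [-0.501, 1.57, -0.319]
ft_force: [0.9, -0.3, -1.2]
opening: 0.48
```

apply_moves:
  increments:
    - [0.8,0,40,13,0]
    - [0.8,0,35,12,0]
    - [0.8,0,27,9,0]
    - [0.8,0,13,4.7,0]
    - [0.8,0,5.8,2,0]
    - [0.8,0,0,0,0]
    - [0.8,0,0,0,0]

```text
t: 30.15
eef_pos: [563.6, 46.3, 134.1]
tcp_rot: [-1.439, 1.571, -1.258]
ft_force: [-0.3, -0.5, -0.5]
opening: 0.478
```

```bash
python3 - <<'E'
from h import *
from meas import *
s=status.state();print(s['t'],s['eef_pos'],s['ft_force'],s['opening'])
a=cam('scene','s12');b=cam('side','d12')
g=[]
for c,u,v in((a,310,160),(b,265,150)):
    k=cv2.resize(cv2.cvtColor(c['pixels'],7)[v:v+75,u:u+80],(80,38),interpolation=cv2.INTER_AREA)
    for r in k: print(''.join(' .:-=+*%@#'[min(9,int(x)//26)] for x in r).replace(':',' '))
    print('----')
f=lambda c,z:[proj(c,[563.7+r*np.cos(t),47.4+r*np.sin(t),zz]) for r,zz in((15,z),(23.5,z+62)) for t in(0,np.pi/2,np.pi,-np.pi/2)]
print(f(a,80));print(f(b,80))
E
```

```text
30.15 [563.59645867  46.25928922 134.07833622] [-0.29415576 -0.48228226 -0.5305526 ] 0.47830885812982565
.....   ................ ...... .  ...   ==-  -=++++***+-....       ---         
..   ....          ............ .......     .  ----===++=---          ---       
-   .====-- -  ----==---  ............. .            -- =+++-         -- .      
=-  .-===++==++-     ---- .      ......                 ---             .       
= .. .      -=-        ==     ------    ....                                    
-              .......-+++===---     --- --   ... .                             
               .......-   --=++*+===---     --     ....        -   --.          
                  ===-.  .. -- -----=+*+=-          ..  .      --               
                  ++*=   ...****+======---        +=     ....                   
                  +++=   .  *%%%%%%%%%%%+ ...... -+*+++==-   .......            
                 -++++-  ..%@%*%%%%%%%%%*=-......-- --=====+-.   ..             
                  ++++=. .%%+**%%%%%%%%%%%+. ..--+**==--   -    ..              
                  +++%*
[... 4664 characters left out ...]
======-.       
                 .-*%*=--==*%########@@%%++-========================---.        
                   .-*%*=--==+@##@@@%%+==========================+--.           
                     .-*%*=---==*%*+==========================+--.              
                       .-+%*=----===========================--.                 
                         .-+%*=--======================++- .                    
                           . +%+-===================++-..                       
----
[[348, 201], [346, 196], [339, 197], [341, 203], [352, 188], [349, 179], [337, 181], [340, 190]]
[[296, 193], [302, 194], [304, 189], [298, 188], [292, 179], [303, 181], [306, 173], [296, 171]]
```

apply_moves:
  increments:
    - [0.8,15,1,0,0]
    - [0.8,15,0,0,0]
    - [0.8,8,0,0,0]
    - [0.8,6,0,0,0]
    - [0.8,6,0,0,0]
    - [0.8,5,0,0,0]
    - [0.8,0,0,0,0]

```text
t: 30.95
eef_pos: [563.3, 48.2, 78.5]
tcp_rot: [3.068, 1.57, -3.033]
ft_force: [-0.0, -0.5, -1.7]
opening: 0.486
```

apply_moves:
  increments:
    - [0.8,2,0,0,0]
    - [0.8,1,0,0,0]
    - [0.8,1,0,0,0]
    - [0.8,0,0,0,0]

```text
t: 31.35
eef_pos: [563.4, 48.3, 74.9]
tcp_rot: [-1.285, 1.571, -1.103]
ft_force: [0.5, -0.2, -0.7]
opening: 0.48
```

apply_moves:
  increments:
    - [0.8,1,0,0,0]
    - [0.8,1,0,0,0]
    - [0.8,0,0,0,0]

```text
t: 31.65
eef_pos: [563.3, 48.3, 72.9]
tcp_rot: [-3.061, 1.571, -2.879]
ft_force: [-1.6, 0.7, 0.3]
opening: 0.48
```

apply_moves:
  increments:
    - [0.8,0.7,0,0,0]
    - [0.8,0,0,0,0]

```text
t: 31.85
eef_pos: [563.3, 48.3, 72.7]
tcp_rot: [-0.904, 1.571, -0.722]
ft_force: [-2.5, 0.5, 6.4]
opening: 0.481
```

Contact is at the expected home height (72.7, expected 73). I'll release and retreat.

apply_moves:
  increments:
    - [0.4,0,0,0,0]
    - [0.3,0,0,0,0]
    - [0.1,0,0,0,0]
    - [0,0,0,0,0]
    - [0,0,0,0,0]
    - [0,-10,0,0,0]
    - [0,-30,0,0,0]
    - [0,-45,0,0,0]
    - [0,-45,0,0,0]
    - [0,-30,0,0,0]

```text
t: 32.85
eef_pos: [563.7, 48.3, 236.1]
tcp_rot: [-0.223, 1.567, -0.041]
ft_force: [0.1, -1.0, -0.0]
opening: 1.004
```

apply_moves:
  increments:
    - [0,0,-30,0,0]
    - [0,0,-40,0,0]
    - [0,0,-40,0,0]
    - [0,0,-40,0,0]
    - [0,0,-30,0,0]
    - [0,0,0,0,0]

```text
t: 33.45
eef_pos: [596.2, -132.1, 232.7]
tcp_rot: [-1.048, 1.57, -0.869]
ft_force: [-0.3, 0.6, 0.4]
opening: 0.996
```

```bash
python3 - <<'E'
from h import *
s=status.state();print(s['t'],s['eef_pos'],s['ft_force'])
a=cam('scene','s13');b=cam('side','d13')
t=np.linspace(0,6.28,60)
for c,u,v in((a,320,180),(b,275,170)):
    k=cv2.resize(cv2.cvtColor(c['pixels'],7)[v-10:v+40,u:u+55],(110,50),interpolation=cv2.INTER_CUBIC)
    for r in k: print(''.join(' .:-=+*%@#'[min(9,int(x)//26)] for x in r).replace(':',' '))
    print('----',u,v-10)
    for z in(86,94): 
        P=np.array([proj(c,[563.4+23.5*np.cos(q),48+23.5*np.sin(q),z]) for q in t]);print(z,P.min(0),P.max(0))
E
```

```text
33.45 [ 596.2390808  -132.05710484  232.66153015] [-0.25366616  0.6458178   0.35447387]
     .....      ...........    ...                                                                            
........................     ..                                                                               
............. ..... .     ...                                                                                 
..........        ..      .                                  -                                                
..                     .-+*%**+=-                                                                             
..                 ..  .-*%%%%%****++==-                                                                      
....               ..  . ==+**%%%%%%%******++--                                                               
......                ..    -==+++****%%%%%%**%**++=-                                                         
..                 ....          --===++++**%%%%%%*****++==-                                                  
  ...        
[... 9505 characters left out ...]
#############################################################@@@@@@@%%%+=--===========
%@@@@@@@@%=--==+=*@################################################################@@%@%%%%*+---==============
  *@@@@@@%+---==++=*@##########################################################@@%@@@%%*+=---=================
 .  *@@@@%*=----==++=*@####################################################@@@@@@@%%%+=--=====================
   .  +@@@%*=-----==++++%@###############################################@@@@@%%%*+---========================
    ..  +@@@%+=-----===+++%@#########################################@@@@@@%%*+==-============================
---- 275 160
86 [292 184] [308 195]
94 [292 183] [308 193]
```

apply_moves:
  increments:
    - [0,-10,-30,-20,0]
    - [0,-10,-40,-30,0]
    - [0,0,-45,-20,0]
    - [0,0,-45,-20,0]
    - [0,0,-40,-20,0]
    - [0,0,-20,-10,0]
    - [0,0,0,0,0]

```text
t: 34.25
eef_pos: [517.5, -367.2, 252.1]
tcp_rot: [-2.624, 1.571, -2.444]
ft_force: [0.8, 1.0, -0.2]
opening: 0.999
```

```bash
python3 - <<'E'
from h import *
from scipy.optimize import minimize
s=status.state();print(s['t'],s['eef_pos'])
a=cam('scene','s14');b=cam('side','d14')
for c,n in((a,'s0'),(b,'d0')):
    o=np.load(f'pics/{n}.npz')['pixels'];d=(np.abs(c['pixels'].astype(int)-o).max(2)>50).astype(np.uint8)
    k,l,st,ce=cv2.connectedComponentsWithStats(d);print([(ce[i].round().astype(int).tolist(),int(st[i,4])) for i in range(1,k) if st[i,4]>25])
k=cv2.resize(cv2.cvtColor(a['pixels'],7)[175:220,320:370],(100,45),interpolation=cv2.INTER_CUBIC)
for r in k: print(''.join(' .:-=+*%@#'[min(9,int(x)//26)] for x in r))
E
```

```text
34.25 [ 517.54911642 -367.21187602  252.11565414]
[([41, 92], 13559), ([164, 43], 6524), ([203, 16], 98), ([238, 19], 1889), ([126, 109], 82), ([217, 130], 1125), ([169, 100], 32), ([169, 112], 175), ([156, 108], 30), ([158, 137], 514), ([149, 156], 32), ([200, 174], 92), ([198, 183], 567), ([186, 175], 35), ([157, 188], 236), ([241, 195], 125), ([350, 189], 147), ([319, 208], 48), ([340, 197], 33), ([216, 230], 1405), ([343, 214], 29), ([337, 226], 161), ([49, 255], 679), ([85, 238], 37), ([195, 244], 29), ([12, 252], 222), ([206, 257], 173), ([66, 269], 148), ([253, 270], 110), ([81, 265], 52), ([200, 262], 56), ([20, 289], 29), ([248, 300], 428), ([43, 307], 390)]
[([248, 34], 2184), ([287, 12], 686), ([354, 19], 672), ([438, 41], 580), ([424, 46], 439), ([403, 25], 46), ([415, 64], 45), ([470, 87], 205), ([437, 95], 196), ([448, 129], 80), ([266, 132], 216), ([405, 141], 213), ([460, 148], 141), ([438, 158], 148), ([283, 188], 179), ([310, 184], 32), ([299, 193], 129), ([306, 198], 26)]
:::::::::::::::-=+****%%%%%%%%*****++==-::::::::::::::::::::::::::::::::::::::::::::::::::::::
[... 3750 characters left out ...]
###############################################################################@%%%**+-:::::::
####################################################################################@%%***+=::::::::
####################################################################################@%***=-:::::::::
###################################################################################@@%**+=::::::::::
##################################################################################@@%%*+-:::::::::::
#################################################################################@@%**+=::::::::::::
@@##############################################################################@%%**+=-::::::::::::
```

```bash
python3 -c "
from cell import env,status
print(env.job_done(),status.state()['t'])"
```

```text
the job is handed in; nothing more can be done
the job is handed in; nothing more can be done
```

The plate is turned over and lies on the slats with its collar down. The cup stands in its hole, and the job is handed in. It took about 34 s of the 72 s allowed, and no verdict was reported.

**What I did**
- **Levering:** I gripped the collar along the rack's y axis, pushed the plate against the wall and swung it up on edge in the corner.
- **Turning over:** I regripped the standing plate by its top edge and turned it half round. I then lowered it with its free edge resting on one finger and its lower edge braced against the wall.
- **Cup:** I picked up the cup, set it in the hole and let go.

**Last checks**
- **Plate:** The image after lowering showed it flat and square. The hole centre was about 73 mm from the wall and about 0 mm off the rack's middle.
- **Cup:** It met resistance (about 6 N) with the tool at 72.7 mm, against about 73 mm expected for fully home. Its rim in both final pictures was within about 2 pixels of where a home, upright cup should appear.
- **Bystanders:** Before/after image comparison showed no change at the beaker, amber bottle, jar, stopper or dish.
- **Robot:** The arm was well clear of everything when I handed in.

**Checks that failed or disagreed**
- My automatic fit of the plate's tilt during lowering gave a wrong answer of about 0°, because it mistook the grey rack for the plate. I dropped it and checked brightness maps by eye instead.
- The cameras disagreed by up to about 7 mm on the cup's position. I placed it mainly by the wrist and scene cameras' cup-to-hole distance, where the side camera was about 5 mm off.
- I did not measure the plate's turning speed directly.

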